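# Lock the dental model holder's slotted screw

### The job

Take the flat driver out of its block, set its blade in the slot of the lock screw on the dental model holder, push the sprung screw down gently and, with the blade kept seated, turn it clockwise to its stop so that it springs back up locked. Then lower the driver back upright into its block, and leave the plaster model and everything else on the bench alone.

Things in the scene. Friction and masses are not known exactly. Their poses are not given: they have to be found in the camera images.
- driver: Flat driver, 90 g, upright in the stand at the start. Origin: middle of the blade's end edge; z up to the handle. Blade 10 mm wide (x), 2 mm thick (y), lowest 13 mm; round 7.6 mm shank; flange 32 mm across, 60-66 mm above the tip, rests on the stand; bar handle 66-130 mm above the tip, 26 mm (x) by 22 mm (y): grip its flats across y, 100 mm up: the blade is then square to the closing line.
- stand: White block 56 x 56 mm, 62 mm high, fixed, origin at the middle of its underside, with a 16 mm square hole right through on its vertical axis. The driver hangs in it by its flange, blade end 2 mm above the bench; its yaw in the hole is free.
- holder: Aluminium dental model holder, fixed to the bench; base 80 mm (x) by 150 mm (y), 12 mm thick, origin at the middle of its underside. At its +y end, at (0, +48 mm), a round boss 38 mm across and 40 mm high carries the lock screw in a 27 mm wide recess; at its -y end sits the plaster model.
- cast: Plaster dental model fixed on the holder, 52 x 62 mm, top of the teeth about 55 mm above the bench. Origin at the middle of its underside, at (0, -34, 22) mm in the holder's frame; axes as the holder's.
- screw_top (a point): Middle of the lock screw's head top (20 mm across, axis vertical), 43 mm above the bench at rest, 3 mm above the boss rim; sinks with the screw. Axes are the holder's, not the slot's. A slot 4.2 mm wide, 4 mm deep crosses the head; at the start it lies along the holder's x, off by up to 0.40 rad either way. Not reported: look, or rest the blade lightly on the head and turn until it drops in.
- press (a joint): How far the screw is pushed down, m: 0 up (sprung), 0.005 fully down. The spring yields at 7.5 N, 11 N at 2.5 mm, 15 N at 5 mm. The screw cannot turn out of its notch unless held down 3 mm or more; between its two notches it stays down if released.
- turn (a joint): Turn of the screw, rad, clockwise seen from above: 0 unlocked (start), 1.25 at the firm stop; from about 1.15 on it springs up into the locked notch when released. Friction about 0.04 N m. The slot turns with it; the blade has about 0.2 rad of play in the slot either way. Delicate: keep the push under 20 N and the twist under 0.1 N m (over 40 N of push and side forces together damages it).
- tape: Roll of tape, 90 mm across, 48 mm high, bystander.
- pliers: Steel pliers lying flat, 115 mm long, bystander.
- model: Spare plaster model, 52 x 60 mm, bystander.
- pen: Black pen, 130 mm long, bystander.
- spray: White bottle, 60 mm across, 160 mm high, bystander.
Not all that is in view belongs to the job. Of the things shaped like the stand, the white one is meant.

How it is judged:
On the way, in this order (a step that is already met when the one before it is completed fails the run):
1. the blade is seated in the screw's slot (horizontal distance between driver and screw_top below 0.004 m and z of driver in the frame of screw_top below -0.0025 m and angle between driver's own z axis and vertical below 0.15 rad), for 0.1 s.
2. the screw has been turned to its stop with the blade still in the slot (value of joint turn above 1.1 rad and horizontal distance between driver and screw_top below 0.005 m and z of driver in the frame of screw_top below -0.002 m), for 0.1 s.
At the end, for the whole second after the job is handed in: The screw is turned at least 1.1 rad clockwise and has sprung up to within 1 mm of its rest height; the driver stands released and at rest in its block, blade down, tip within 7 mm of the hole's axis and no more than 5 mm above the bench, upright within 0.12 rad (value of joint turn above 1.1 rad and value of joint press below 0.001 m and z of driver in the frame of stand below 0.005 m and horizontal distance between driver and stand below 0.007 m and angle between driver's own z axis and vertical below 0.12 rad and linear speed of driver below 0.02 m/s); the robot touches nothing.
It fails at once if the screw is pressed and twisted with more than 40 N in all, or pressed by the fingers (contact force between driver and press above 40 N or contact force between the fingers and press above 5 N).
It fails at once if the screw is turned with anything but the seated blade (velocity of joint turn above 0.3 rad/s and (horizontal distance between driver and screw_top above 0.006 m or z of driver in the frame of screw_top above -0.0012 m)).
It fails at once if the plaster model on the holder is knocked (contact force between anything else and cast above 3 N).
It fails at once if the driver is dropped from a height (linear speed of driver above 0.7 m/s and contact force between the fingers and driver below 0.1 N).
It fails at once if a bystander is moved by more than 20 mm (distance of any of tape, pliers, model, pen, spray from where it was at the start of the episode above 0.02 m).
It also fails if it takes over 72 s, if anything falls off the work surface, if the arm or the gripper's body presses on something with over 40 N, if the wrist force passes 120 N, or if a joint passes its speed limit or range.

### The arm

A 7-joint arm with a two-finger parallel gripper is mounted at the origin on the work surface. World frame = base frame: x ahead of the robot, y to its left, z up, the work surface at z = 0. Lengths are in m, angles in rad, forces in N, time in s.
With the tool pointing down it reaches from about 0.4 to 0.875 m from the base axis. Payload 6.5 kg.
Tool frame: the origin (TCP) lies at the centre of the arm's flange, where the gripper is bolted on; the fingertips stand 166 mm ahead of it and the grasp point (between the pads) lies 147 mm ahead of it (arm.nose_length is the distance from the TCP to the fingertips, in m); y points along the fingers, x is the direction in which the jaws open and shut, and the axes are right-handed (so a half turn about y gives the same grasp; the last joint's range is limited). The gripper opens to 88 mm and grips with 3 to 60 N. Pads are 18 mm wide; open, the fingers measure 123 mm over their backs; the gripper's body (75 mm by 187 mm) begins 45 mm behind the grasp point.
Start: joints at [-1.18, 0.536, -0.004, 1.538, 0.003, 1.067, -0.071], TCP at [0.287, 0.583, 0.405] pointing down, gripper open.
Joint ranges: [-2.7, 2.7], [-0.37, 2.16], [-1.27, 1.26], [0.24, 2.4], [-1.31, 4.45], [0.19, 1.91], [-2.76, 2.76]. Speed limits (rad/s): [2.39, 2.39, 3.14, 3.14, 3.14, 3.14, 3.14].

### API

Orientations are given as a unit quaternion [x, y, z, w].
In Python, from bench import arm gives the robot as it stands.
- The arm moves only by the tool play_rows, never from a script. Its argument "series" is a list of rows, each a list of 4 numbers: the shift along the tool's x, y, z in mm, then the turn about the tool's y in rad. In form: [[tx, ty, tz, roll], ...]. A call has 1 to 20 rows; each row is the pose to reach, as a shift and turn from the pose commanded when the call began, along the tool's axes at that moment; what a row does not reach only later rows make up. A row lasts 1/12 s, in which the tool goes at most 41.7 mm and 7.16 degrees, less where a joint would pass 70% of its speed; a pose out of reach is approached as far as the arm can. A call with a gripper value outside its range is refused whole. "gripper" is the opening in per cent of the stroke, from 0 (shut) to 100 (fully open), set as the call begins (left out, the last holds). The fingers move at their own pace and stop on an object; "squeeze" is the grip in N (left out, the last holds). Time passes only in rows, so rows that repeat a pose let the fingers close. It gives the time, the measured TCP pose, the force and the opening at its end, in the units of the state.
- arm.get_state(): the state, without advancing time (a new reading comes with each control period).
- arm.grab_frame(name): name is "side" or "top"; returns the picture (420x560x3 uint8, blue, green, red); there is no depth.
- arm.calibration(name): a dict with "fx", "fy", "cx", "cy" (pixels), "k1" (the pictures are not rectified: a ray, as slopes to the right and down, at radius r is drawn at 1 + k1 r^2 times it, then the intrinsics apply), "R" (3x3) and "t" (3): a world point X has camera coordinates R X + t. Camera axes: x right, y down, z forward; pixel columns grow to the right and rows downward; lengths in m; the calibration is good to about 2 mm. A picture is of the moment at which its call begins. calibration takes no time and is no camera call.
- arm.sign_off(): hands the job in, once; it reports no verdict.
Trained networks look in the newest picture that a camera, given by its name, has taken for a name from the list of things; names that differ only in an ending like _2 or _b are one class to them, and where a whole thing is asked for, a point or a joint stands for the part that bears it (a point fixed in the world has none). Each returns a list of dicts, best first, with "conf" (0 to 1); they miss things now and then, are a little off and sometimes report something else, mostly with a low value. They report only what shows in the picture. A call takes as long as a camera call. They do not tell look-alikes from the thing itself.
- arm.look_for(thing, camera): "point" ([x, y, z] in m, in the coordinates of the camera as it stood for that picture, good to about 4 mm: the middle of the surface that is visible of it).
The state is a dict: "time_s": time; "q": joint angles; "qvel": joint speeds; "effort": joint torques, N m; "tool_pos": TCP position; "ee_rot": TCP orientation; "ft_force": force on the tool from outside, world axes, zero at the start; "torque": the same for the moment, N m; "width": opening from 0.0 (shut) to 1.0 (fully open).
Only numpy, scipy, OpenCV 4.12 (cv2) and the standard library are available. Lean on these libraries where they do the work, as an engineer would, in place of code of your own. Each camera call takes 0.05 s, during which the arm holds its last target.

## Working session

There is one attempt and no reset: what is moved stays moved. The work goes in short steps, Python scripts to look and compute and a tool call to move; the robot and the scene stay as the last step left them, time stands still between calls to the robot, and variables do not carry over. Pictures are saved under pics/ and viewed, and the job is handed in when it is done.

Besides the shell and the picture viewer there is one more tool, called after "Emit:" by a JSON object that holds its "name" and its "arguments", one argument or row to a line. play_rows: Moves the arm, as the interface text tells. Its arguments: {"type":"object","properties":{"series":{"type":"array"},"gripper":{"type":"number"},"squeeze":{"type":"number"}},"required":["series"]}

```bash
mkdir -p pics; ls; python3 - <<'E'
from bench import arm
import cv2
s=arm.get_state()
for k,v in s.items(): print(k,v)
for n in("side","top"):
    cv2.imwrite(f"pics/{n}0.png",arm.grab_frame(n)); c=arm.calibration(n); print(n,c)
for n in("side","top"):
    for t in ["driver","stand","holder","screw_top","cast"]:
        r=arm.look_for(t,n)
        import numpy as np
        c=arm.calibration(n);R=np.array(c["R"]);tt=np.array(c["t"])
        print(n,t,[(round(d["conf"],2),(R.T@(np.array(d["point"])-tt)).round(4)) for d in r[:4]])
E
```

```text
pics
time_s 0.0
q [-1.1802143   0.53719153 -0.00444771  1.53886262  0.00263246  1.06730433
 -0.07117904]
qvel [ 6.33602359e-04 -8.55051379e-04 -1.70560832e-03 -2.18240431e-04
  3.54298567e-04 -9.36104587e-05  1.04190818e-03]
effort [-2.13020762e-04 -5.70971167e+01  9.90534984e-01 -2.51605368e+01
 -5.63014601e-02  1.80887111e-02  1.59958649e-04]
tool_pos [0.28654233 0.58306756 0.40382642]
ee_rot [ 0.6005729   0.37334772 -0.37434318 -0.5998257 ]
ft_force [ 0.4767712  -0.76794798 -0.00265712]
torque [-0.01046562  0.01048428  0.01073125]
width 0.9999964244547878
side {'fx': 459.4791784896128, 'fy': 459.4791784896128, 'cx': 270.0216076008676, 'cy': 205.25209852253445, 'k1': -0.1306784998931609, 'R': array([[ 0.97869025, -0.20449023, -0.01868548],
       [-0.16386268, -0.72291276, -0.67122735],
       [ 0.12375147,  0.65998552, -0.74101599]]), 't': array([-0.51651393,  0.21004104,  0.83837636])}
top {'fx': 462.7579006380133, 'fy': 462.7579006380133, 'cx': 279.62937852234575, 'cy': 203.47593544738498, 'k1': -0.10216100588911696, 'R': array([[ 0.02245456, -0.99941303,  0.02587269],
       [-
[... 278 characters left out ...]
628])), (0.62, array([0.3853, 0.1398, 0.0558])), (0.56, array([0.499 , 0.1279, 0.0488]))]
side holder [(0.92, array([ 0.5377, -0.1411,  0.0231]))]
side screw_top []
side cast [(0.72, array([ 0.5287, -0.1632,  0.0405])), (0.71, array([0.4961, 0.1317, 0.0494]))]
top driver [(0.64, array([0.4977, 0.1553, 0.1358]))]
top stand [(0.94, array([0.4976, 0.2598, 0.062 ])), (0.86, array([0.5968, 0.0926, 0.0627])), (0.74, array([0.3911, 0.1629, 0.0627])), (0.6, array([0.4958, 0.1538, 0.0638]))]
top holder [(0.94, array([ 0.5437, -0.1261,  0.0138])), (0.67, array([ 0.5584, -0.0802,  0.0394]))]
top screw_top [(0.63, array([ 0.5452, -0.1266,  0.0122]))]
top cast [(0.64, array([ 0.5356, -0.1582,  0.0443]))]
```

View pics/side0.png

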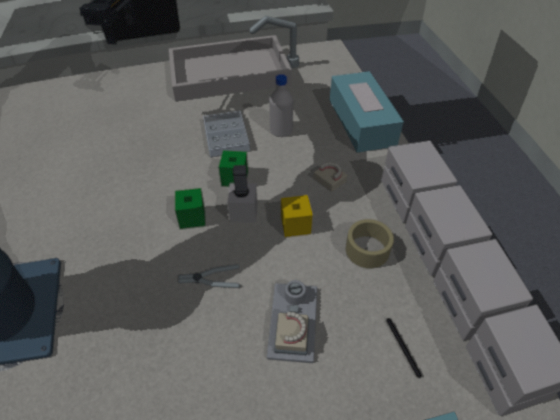

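View pics/top0.png

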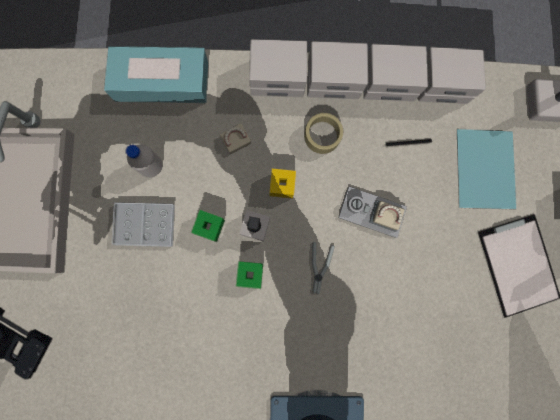

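```bash
python3 - <<'E'
import cv2,numpy as np
t=cv2.imread("pics/top0.png");s=cv2.imread("pics/side0.png")
def c(i,x,y,w,h,f): return cv2.resize(i[y:y+h,x:x+w],None,fx=f,fy=f,interpolation=cv2.INTER_CUBIC)
a=c(t,230,200,50,50,8);b=c(t,332,180,50,50,8)
b2=np.hstack([a,b]); b2=cv2.convertScaleAbs(b2,alpha=1.6)
cv2.imwrite("pics/crop0.png",b2)
a=c(s,215,160,55,65,7);b=c(s,268,270,55,65,7)
cv2.imwrite("pics/crop1.png",cv2.convertScaleAbs(np.hstack([a,b]),alpha=1.6))
E
```

```text
(no output)
```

View pics/crop0.png

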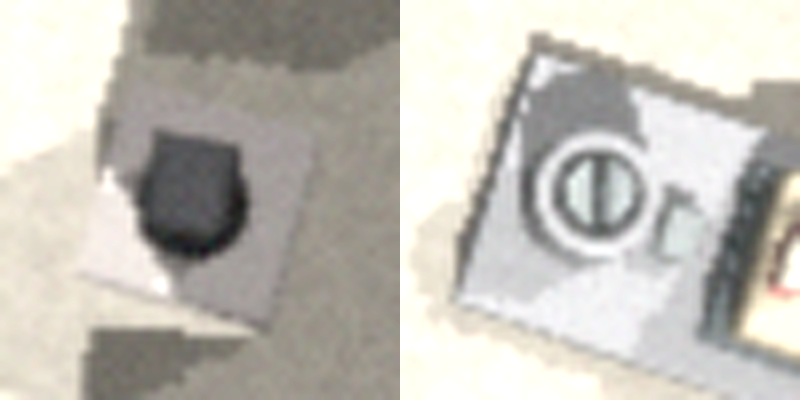

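View pics/crop1.png

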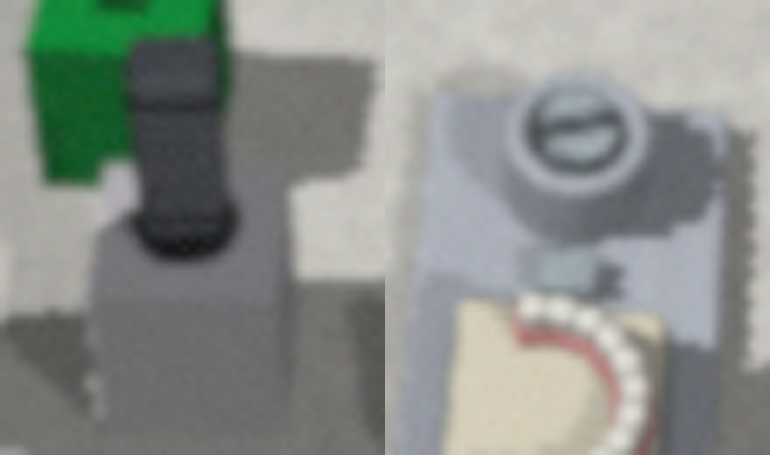

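```bash
cat > h.py <<'E'
import numpy as np,cv2
from bench import arm
from scipy.optimize import minimize,differential_evolution
from scipy.spatial.transform import Rotation as Ro
C={n:arm.calibration(n) for n in("side","top")}
def proj(n,X):
    c=C[n];X=np.atleast_2d(X);p=X@np.array(c["R"]).T+np.array(c["t"]);u=p[:,:2]/p[:,2:]
    u=u*(1+c["k1"]*(u**2).sum(1,keepdims=True))
    return u*[c["fx"],c["fy"]]+[c["cx"],c["cy"]]
def unproj(n,uv,z):
    c=C[n];uv=np.atleast_2d(uv).astype(float);d=(uv-[c["cx"],c["cy"]])/[c["fx"],c["fy"]];u=d.copy()
    for _ in range(20): u=d/(1+c["k1"]*(u**2).sum(1,keepdims=True))
    R=np.array(c["R"]);o=-R.T@np.array(c["t"]);r=np.c_[u,np.ones(len(u))]@R
    return o+r*((z-o[2])/r[:,2])[:,None]
S=4
def mask(n,parts,shape=(420,560)):
    m=np.zeros((shape[0]*S,shape[1]*S),np.uint8)
    for P in parts:
        q=(proj(n,P)+.5)*S-.5
        cv2.fillConvexPoly(m,cv2.convexHull(np.round(q).astype(np.int32)),255)
    return cv2.resize(m,(shape[1],shape[0]),interpolation=cv2.INTER_AREA)/255.
def drv(x,y,yaw,z=0.002):
    c,s=np.cos(yaw),np.sin(yaw)
    b=np.array([[a*.013,e*.011,h] for a in(1,-1) for e in(1,-1) for h in(.066,.130)])
    t=np.linspace(0,2*np.pi,40);f=np.array([[.016*np.cos(a),.016*np.sin(a),h] for a in t for h in(.060,.066)])
    M=np.array([[c,-s,0],[s,c,0],[0,0,1]])
    return [P@M.T+[x,y,z] for P in(b,f)]
E
python3 - <<'E'
from h import *
im={n:cv2.imread(f"pics/{n}0.png") for n in("side","top")}
obs={}
for n in im:
    g=im[n].max(2).astype(float)
    m=np.zeros(g.shape);u=proj(n,[.498,.154,.08])[0].astype(int)
    w=30;sl=(slice(u[1]-w,u[1]+w),slice(u[0]-w,u[0]+w))
    m[sl]=np.clip((88-g[sl])/25,0,1);obs[n]=(m,sl)
    cv2.imwrite(f"pics/m_{n}.png",cv2.resize((m[sl]*255).astype(np.uint8),None,fx=6,fy=6,interpolation=0))
def cost(p,ns=("side","top")):
    P=drv(p[0],p[1],p[2]);e=0
    for n in ns:
        m,sl=obs[n]; e+=np.abs(mask(n,P)[sl]-m[sl]).sum()
    return e
for ns in(("side",),("top",),("side","top")):
    best=[]
    for y0 in np.arange(-1.5,1.6,.3):
        r=minimize(cost,[.498,.154,y0],args=(ns,),method="Nelder-Mead",options=dict(initial_simplex=[[.498,.154,y0],[.503,.154,y0],[.498,.159,y0],[.498,.154,y0+.2]],maxiter=70,xatol=1e-4))
        best.append((round(r.fun,1),r.x.round(4)))
    best.sort(key=lambda b:b[0]);print(ns,best[:4])
E
```

```text
('side',) [(np.float64(1290.2), array([ 0.5006,  0.1549, -0.7225])), (np.float64(1290.5), array([ 0.5001,  0.1539, -0.7428])), (np.float64(1291.0), array([ 0.5014,  0.1547, -0.634 ])), (np.float64(1291.1), array([ 0.5002,  0.1537, -0.8608]))]
('top',) [(np.float64(331.2), array([ 0.5008,  0.1569, -0.1753])), (np.float64(331.3), array([ 0.5008,  0.1568, -0.1723])), (np.float64(331.4), array([ 0.5008,  0.1565, -0.1624])), (np.float64(331.7), array([ 0.5006,  0.1569, -0.1539]))]
('side', 'top') [(np.float64(1637.1), array([0.501 , 0.1562, 0.6457])), (np.float64(1638.1), array([ 0.5009,  0.1563, -0.716 ])), (np.float64(1638.6), array([ 0.5009,  0.1566, -0.7377])), (np.float64(1639.8), array([ 0.5015,  0.1559, -0.7934]))]
```

```bash
python3 - <<'E'
from h import *
im={n:cv2.imread(f"pics/{n}0.png") for n in("side","top")}
obs={}
for n,th in(("side",75),("top",75)):
    g=im[n].max(2).astype(float)
    u=proj(n,[.5,.155,.08])[0].astype(int)
    if n=="side": g[:,:]=np.maximum(g, np.where(im[n][...,1]>im[n][...,0].astype(int)+15,255,0))
    w=26;sl=(slice(u[1]-w,u[1]+w),slice(u[0]-w,u[0]+w))
    m0=(g[sl]<th).astype(np.uint8)
    k,l,st,_=cv2.connectedComponentsWithStats(m0,connectivity=4)
    print(n,th,st[1:][st[1:,4]>20])
    j=1+np.argmax(st[1:,4]);m=np.zeros(g.shape);m[sl]=np.where(cv2.dilate((l==j).astype(np.uint8),np.ones((3,3))),np.clip((th+8-g[sl])/16,0,1),0);obs[n]=(m,sl)
    cv2.imwrite(f"pics/m_{n}.png",cv2.resize((m[sl]*255).astype(np.uint8),None,fx=7,fy=7,interpolation=0))
def cost(p,ns=("side","top")):
    P=drv(p[0],p[1],p[2]);e=0
    for n in ns:
        m,sl=obs[n]; e+=np.abs(mask(n,P)[sl]-m[sl]).sum()
    return e
for ns in(("side",),("top",),("side","top")):
    best=[]
    for y0 in np.arange(-1.5,1.6,.3):
        r=minimize(cost,[.498,.154,y0],args=(ns,),method="Nelder-Mead",options=dict(initial_simplex=[[.498,.154,y0],[.503,.154,y0],[.498,.159,y0],[.498,.154,y0+.2]],maxiter=70,xatol=1e-4))
        best.append((round(r.fun,1),r.x.round(4)))
    best.sort(key=lambda b:b[0]);print(ns,best[:5])
x=best[0][1]
out=[]
for n in obs:
    m,sl=obs[n];o=np.dstack([m[sl],mask(n,drv(*x))[sl],m[sl]*0])*255
    out.append(cv2.resize(np.hstack([o.astype(np.uint8),im[n][sl]]),None,fx=7,fy=7,interpolation=0))
cv2.imwrite("pics/fit.png",cv2.resize(np.vstack(out),None,fx=.8,fy=.8))
E
```

```text
side 75 [[ 17   2  35  38 786]
 [  0  30  52  22 523]]
top 75 [[ 26   0  24  10 122]
 [ 19  18  14  16 182]
 [ 13  43  14   9  59]]
('side',) [(np.float64(251.1), array([0.5026, 0.1527, 0.2752])), (np.float64(251.1), array([0.5034, 0.1531, 0.3693])), (np.float64(251.1), array([0.5032, 0.153 , 0.4484])), (np.float64(251.8), array([ 0.5035,  0.1521, -0.7891])), (np.float64(251.8), array([ 0.5023,  0.1515, -0.4598]))]
('top',) [(np.float64(13.5), array([ 0.5008,  0.1568, -0.1733])), (np.float64(13.7), array([ 0.5008,  0.1566, -0.186 ])), (np.float64(13.9), array([ 0.5008,  0.1564, -0.1641])), (np.float64(14.5), array([ 0.5011,  0.1568, -0.1833])), (np.float64(21.8), array([0.5012, 0.1564, 1.5647]))]
('side', 'top') [(np.float64(295.4), array([ 0.5024,  0.156 , -0.3155])), (np.float64(296.7), array([0.5026, 0.1554, 0.3374])), (np.float64(296.9), array([0.5024, 0.1554, 0.9276])), (np.float64(298.2), array([0.5025, 0.1549, 0.8229])), (np.float64(299.2), array([0.5025, 0.1555, 0.6206]))]
```

View pics/fit.png

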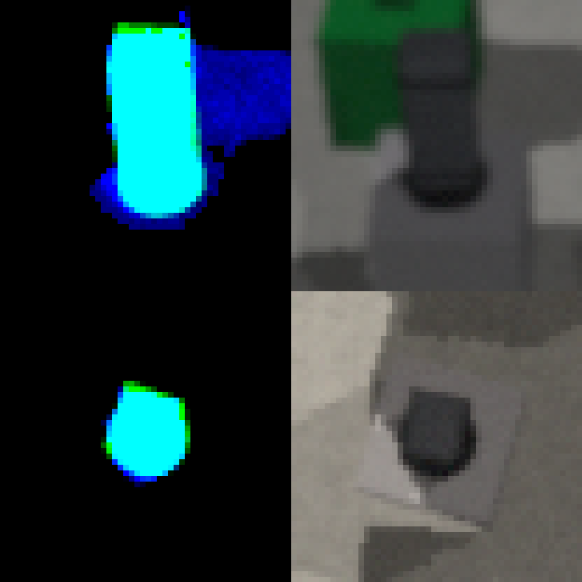

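```bash
python3 - <<'E'
from h import *
im={n:cv2.imread(f"pics/{n}0.png") for n in("side","top")}
g=im["side"].max(2); print(g[165:222:3,228:262:2])
def run(ths):
    obs={}
    for n,th in ths.items():
        g=im[n].max(2).astype(float)
        u=proj(n,[.5,.155,.08])[0].astype(int)
        if n=="side": g=np.maximum(g, np.where(im[n][...,1]>im[n][...,0].astype(int)+15,255,0))
        w=26;sl=(slice(u[1]-w,u[1]+w),slice(u[0]-w,u[0]+w))
        k,l,st,_=cv2.connectedComponentsWithStats((g[sl]<th).astype(np.uint8),connectivity=4)
        j=1+np.argmax(st[1:,4]);m=np.zeros(g.shape);m[sl]=np.where(cv2.dilate((l==j).astype(np.uint8),np.ones((3,3))),np.clip((th+6-g[sl])/12,0,1),0);obs[n]=(m,sl)
    def cost(p):
        P=drv(*p); return sum(np.abs(mask(n,P)[obs[n][1]]-obs[n][0][obs[n][1]]).sum() for n in obs)
    best=[]
    for y0 in np.arange(-1.5,1.6,.3):
        r=minimize(cost,[.498,.154,y0],method="Nelder-Mead",options=dict(initial_simplex=[[.498,.154,y0],[.503,.154,y0],[.498,.159,y0],[.498,.154,y0+.2]],maxiter=70,xatol=1e-4))
        best.append((round(r.fun,1),r.x.round(4)))
    best.sort(key=lambda b:b[0]);print(ths,best[:3])
for t in(58,62,66): run({"side":t}); run({"side":t,"top":75})
run({"top":70});run({"top":80})
E
```

```text
[[ 87  86  84  68  60  60  57  60  48  47 100 124 125 126 126 126 124]
 [ 62  58  54  43  44  45  46  46  44  40  63  79  81  84  84  84  85]
 [ 56  56  50  44  50  49  51  51  48  39  60  72  74  73  73  74  74]
 [ 56  55  46  33  39  37  38  36  35  36  67  73  74  72  73  73  72]
 [ 55  55  52  40  45  45  43  45  44  48  69  72  72  72  74  71  73]
 [ 56  54  54  40  41  41  43  41  44  49  72  74  73  70  72  72  71]
 [ 58  81  87  58  43  44  43  44  44  46  71  74  74  74  73  73  74]
 [ 82 106 111  86  43  42  40  42  45  45  70  76  76  75  84 105 118]
 [114 112 105  76  39  43  39  41  42  39  47  73  75  75  94 124 124]
 [106  84  63  35  32  35  38  35  35  28  40  73  76  75  90 123 125]
 [ 89  74  75  64  33  17  16  17  20  37  66  75  76  72  81 119 123]
 [ 82  76  75  75  74  70  70  70  72  76  75  76  75  72  77 119 120]
 [ 79  76  73  74  75  76  76  75  75  75  75  74  76  67  60  70  73]
 [ 71  68  68  69  69  68  69  69  68  69  67  69  68  65  62  71  74]
 [ 75  69  69  68  67  68  68  69  70  70  67  69  69  64  62  71  71]
 [ 65  69  69  67  68  69  69  67  
[... 1033 characters left out ...]
array([ 0.5013,  0.1558, -0.2157])), (np.float64(52.5), array([ 0.501 ,  0.1546, -0.2185])), (np.float64(53.6), array([ 0.5009,  0.1552, -0.0187]))]
{'side': 66, 'top': 75} [(np.float64(67.3), array([ 0.5011,  0.1565, -0.1837])), (np.float64(67.9), array([ 0.5013,  0.1566, -0.1795])), (np.float64(68.8), array([ 0.5009,  0.1565, -0.163 ]))]
{'top': 70} [(np.float64(13.7), array([ 0.5008,  0.1569, -0.1786])), (np.float64(14.3), array([ 0.5005,  0.1568, -0.2152])), (np.float64(14.5), array([ 0.5008,  0.1563, -0.122 ]))]
{'top': 80} [(np.float64(242.9), array([0.4121, 0.1222, 0.2808])), (np.float64(242.9), array([ 0.4159,  0.1909, -0.1868])), (np.float64(242.9), array([0.4217, 0.1733, 1.5963]))]
```

```bash
cat > screw.py <<'E'
from h import *
def samp(g,n,P):
    q=proj(n,P).astype(np.float32); return cv2.remap(g,q[:,0][None],q[:,1][None],cv2.INTER_CUBIC)[0]
th=np.linspace(0,2*np.pi,90,endpoint=False)
def circ(x,y,r,z): return np.c_[x+r*np.cos(th),y+r*np.sin(th),0*th+z]
def fit(g,n,x0):
    g=g.astype(np.float32)
    def c(p):
        x,y=p
        ring=np.mean([samp(g,n,circ(x,y,r,.040)) for r in(.0148,.016,.0172,.018)])
        out=np.mean([samp(g,n,circ(x,y,r,.040)) for r in(.0205,.0215)])
        inn=np.mean([samp(g,n,circ(x,y,r,.040)) for r in(.0115,.0125)])
        return -(ring-.5*out-.5*inn)
    r=min((minimize(c,np.add(x0,[a,b]),method="Nelder-Mead",options=dict(initial_simplex=np.add(x0,[a,b])+np.array([[0,0],[.003,0],[0,.003]]))) for a in(-.004,0,.004) for b in(-.004,0,.004)),key=lambda r:r.fun)
    return r.x,r.fun
def head(g,n,x0,z=.043):
    # head bright disc with dark slot, dark gap around: fit x,y,angle
    g=g.astype(np.float32)
    rr,tt=np.meshgrid(np.arange(.5,9.6,.6)*1e-3,th); P0=np.c_[(rr*np.cos(tt)).ravel(),(rr*np.sin(tt)).ravel()]
    w=rr.ravel()
    def c(p):
        x,y,a=p
        v=samp(g,n,np.c_[P0+[x,y],0*w+z])
        d=np.abs(-np.sin(a)*P0[:,0]+np.cos(a)*P0[:,1])
        s=1/(1+np.exp((d-.0021)/.0005))
        gap=np.mean([samp(g,n,circ(x,y,r,z)) for r in(.0108,.0115)])
        return (v*w*s).sum()/(w*s).sum()+.7*gap-1.7*(v*w*(1-s)).sum()/(w*(1-s)).sum()
    rs=[minimize(c,[x0[0],x0[1],a],method="Nelder-Mead",options=dict(initial_simplex=[[x0[0],x0[1],a],[x0[0]+.002,x0[1],a],[x0[0],x0[1]+.002,a],[x0[0],x0[1],a+.2]],maxiter=200)) for a in np.arange(-1.5,1.6,.3)]
    r=min(rs,key=lambda r:r.fun);return r.x,r.fun
E
python3 - <<'E'
from screw import *
for n,uv in(("top",(357,204)),("side",(294.5,291))):
    g=cv2.cvtColor(cv2.imread(f"pics/{n}0.png"),cv2.COLOR_BGR2GRAY)
    x0=unproj(n,uv,.042)[0][:2]; print(n,x0.round(4)); f=fit(g,n,x0);print(f);print(head(g,n,f[0]))
for t in np.load: pass
E
python3 - <<'E'
from h import *
# holder outline: corners from top image by eye (crop px)
for (u,v) in [(332+130/8,180+38/8),(332+58/8,180+298/8)]: print(unproj("top",(u-.5,v-.5),.012))
E
```

```text
top [ 0.5575 -0.0817]
(array([ 0.55832942, -0.08068412]), np.float64(-49.47861099243164))
(array([ 0.55830884, -0.08027704, -0.01667689]), np.float64(-76.2030163221196))
side [ 0.5552 -0.0867]
(array([ 0.55747094, -0.07991926]), np.float64(-19.626766204833984))
(array([ 0.55753804, -0.08022466, -0.00552606]), np.float64(-37.31168762568676))
[[ 0.60854671 -0.06491081  0.012     ]]
[[ 0.52945403 -0.04363789  0.012     ]]Traceback (most recent call last):
  File "<stdin>", line 5, in <module>
TypeError: 'function' object is not iterable
```

```bash
cat > mv.py <<'E'
from h import *
def go(x,y,z,yawx):
    """yawx: desired world angle of tool x axis (mod pi)"""
    s=arm.get_state();R=Ro.from_quat(s["ee_rot"]).as_matrix();p=np.array(s["tool_pos"])
    d=R.T@(np.array([x,y,z])-p)*1000
    a=np.arctan2(R[1,0],R[0,0])
    # rotation about tool y (down): positive -> yaw decreases
    for k in(-2,-1,0,1,2):
        r=-(yawx+k*np.pi-a)
        if abs(r)<3.2: print("roll option",round(r,4))
    print("t",s["time_s"],"tcp",p.round(4),"xyaw",round(a,4),"Rcols",R.round(3).tolist(),"q",np.round(s["q"],3),"shift mm",d.round(1))
E
python3 -c "
from mv import *
go(.5009,.1566,.249,-0.17+np.pi/2)"
```

```text
roll option 2.8548
roll option -0.2867
t 0.6 tcp [0.2867 0.5834 0.4047] xyaw 1.1141 Rcols [[0.441, 0.0, -0.897], [0.897, 0.0, 0.441], [0.0, -1.0, 0.0]] q [-1.18   0.536 -0.004  1.538  0.003  1.067 -0.071] shift mm [-288.5  155.7 -380.5]
```

Emit:
{"name": "play_rows", "arguments": {
  "series": [
    [-10, 0, -13, -0.01],
    [-30, 0, -40, -0.03],
    [-58, 5, -77, -0.06],
    [-86, 15, -114, -0.09],
    [-114, 25, -151, -0.12],
    [-142, 35, -188, -0.15],
    [-170, 45, -225, -0.18],
    [-198, 55, -262, -0.21],
    [-226, 62, -299, -0.24],
    [-254, 68, -335, -0.27],
    [-276, 72, -364, -0.285],
    [-288.5, 75, -380.5, -0.287],
    [-288.5, 75, -380.5, -0.287],
    [-288.5, 75, -380.5, -0.287]
  ],
  "gripper": 65
}}

```text
time_s: 1.77
tool_pos: [0.5028, 0.1513, 0.3294]
ee_rot: [0.543, 0.453, -0.454, -0.542]
ft_force: [0.2, -0.9, -0.1]
width: 0.647
```

```bash
python3 -c "
from mv import *
go(.5009,.1566,.249,-0.17+np.pi/2)
for n in ('side','top'): cv2.imwrite(f'pics/{n}1.png',arm.grab_frame(n))
a=[cv2.imread(f'pics/{n}1.png') for n in ('side','top')]
cv2.imwrite('pics/c1.png',np.hstack([cv2.resize(a[0][100:260,160:320],None,fx=2.4,fy=2.4),cv2.resize(a[1][140:300,170:330],None,fx=2.4,fy=2.4)]))
"
```

```text
roll option 3.1337
roll option -0.0079
roll option -3.1495
t 1.7667 tcp [0.5028 0.1513 0.3294] xyaw 1.3929 Rcols [[0.177, 0.001, -0.984], [0.984, -0.003, 0.177], [-0.003, -1.0, -0.001]] q [-0.412  0.426  0.042  1.935 -0.021  0.782  1.034] shift mm [ 5.1 80.4  2.9]
```

View pics/c1.png

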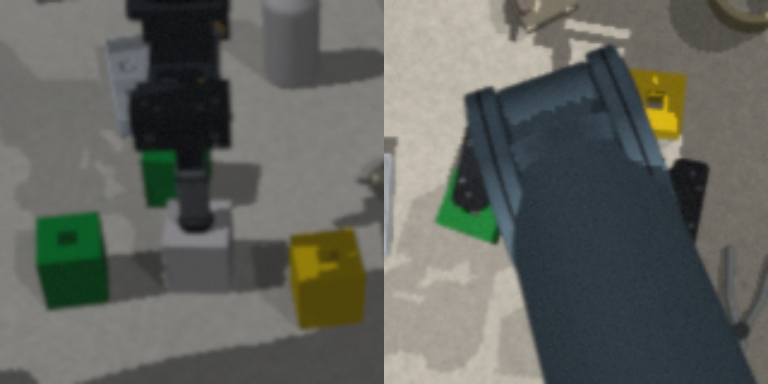

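Emit:
{"name": "play_rows", "arguments": {
  "series": [
    [0, 0, 0, 0],
    [0, 10, 0, 0],
    [0, 25, 0, 0],
    [0, 40, 0, 0],
    [0, 55, 0, 0],
    [0, 60, 0, 0],
    [0, 60, 0, 0],
    [0, 60, 0, 0],
    [0, 60, 0, 0]
  ]
}}

```text
time_s: 2.62
tool_pos: [0.5011, 0.1572, 0.2704]
ee_rot: [0.541, 0.456, -0.456, -0.54]
ft_force: [0.7, -0.1, 0.1]
width: 0.652
```

```bash
python3 -c "
from mv import *
go(.5009,.1566,.249,-0.17+np.pi/2)
"
```

```text
roll option 3.1426
roll option 0.001
roll option -3.1406
t 2.6167 tcp [0.5011 0.1572 0.2704] xyaw 1.4018 Rcols [[0.168, 0.001, -0.986], [0.986, 0.001, 0.168], [0.001, -1.0, -0.001]] q [-0.414  0.521  0.031  1.966 -0.026  0.654  1.035] shift mm [-0.6 21.4  0.2]
```

Emit:
{"name": "play_rows", "arguments": {
  "series": [
    [0, 10, 0, 0],
    [-0.5, 21, 0, 0],
    [-0.5, 21, 0, 0],
    [-0.5, 21, 0, 0]
  ]
}}

```text
time_s: 2.95
tool_pos: [0.5004, 0.1559, 0.2478]
ee_rot: [-0.54, -0.455, 0.456, 0.541]
ft_force: [-0.7, 0.4, 0.3]
width: 0.649
```

Emit:
{"name": "play_rows", "arguments": {
  "series": [
    [0, 0, 0, 0],
    [0, 0, 0, 0],
    [0, 0, 0, 0],
    [0, 0, 0, 0],
    [0, 0, 0, 0],
    [0, 0, 0, 0],
    [0, 0, 0, 0],
    [0, 0, 0, 0]
  ],
  "gripper": 0,
  "squeeze": 40
}}

```text
time_s: 3.62
tool_pos: [0.5009, 0.1561, 0.2489]
ee_rot: [0.541, 0.456, -0.456, -0.541]
ft_force: [0.1, -0.5, 1.1]
width: 0.245
```

Emit:
{"name": "play_rows", "arguments": {
  "series": [
    [0, -5, 0, 0],
    [0, -15, 0, 0],
    [0, -35, 0, 0],
    [0, -60, 0, 0],
    [0, -85, 0, 0],
    [0, -98, 0, 0],
    [0, -100, 0, 0],
    [0, -100, 0, 0],
    [0, -100, 0, 0],
    [0, -100, 0, 0]
  ]
}}

```text
time_s: 4.45
tool_pos: [0.5003, 0.156, 0.3476]
ee_rot: [-0.54, -0.455, 0.457, 0.541]
ft_force: [-0.7, 0.1, -1.5]
width: 0.25
```

```bash
python3 -c "
from mv import *
go(.558,-.0803,.349,-0.01+np.pi/2)
for n in ('side','top'): cv2.imwrite(f'pics/{n}2.png',arm.grab_frame(n))
"
```

```text
roll option 2.982
roll option -0.1596
t 4.45 tcp [0.5003 0.156  0.3476] xyaw 1.4012 Rcols [[0.169, -0.002, -0.986], [0.986, -0.001, 0.169], [-0.001, -1.0, 0.002]] q [-0.42   0.398  0.039  1.923 -0.021  0.823  1.032] shift mm [-223.1   -1.3  -96.7]
```

View pics/side2.png

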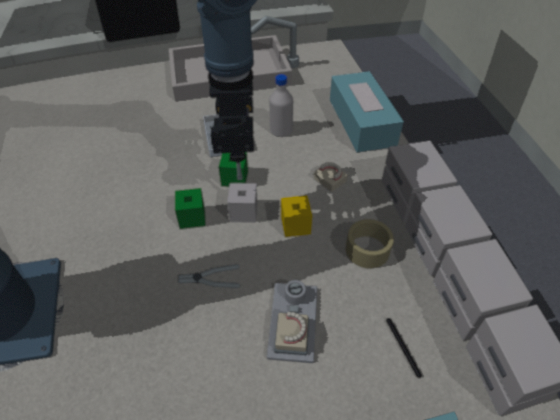

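Emit:
{"name": "play_rows", "arguments": {
  "series": [
    [-6, 0, -3, -0.005],
    [-18, 0, -8, -0.02],
    [-42, 0, -18, -0.04],
    [-72, 0, -31, -0.06],
    [-102, 0, -44, -0.08],
    [-132, 0, -57, -0.1],
    [-162, 0, -70, -0.12],
    [-190, 0, -82, -0.14],
    [-212, 0, -92, -0.15],
    [-223, 0, -97, -0.159],
    [-223, 0, -97, -0.159],
    [-223, 0, -97, -0.159],
    [-223, 0, -97, -0.159],
    [-223, 0, -97, -0.159]
  ]
}}

```text
time_s: 5.72
tool_pos: [0.5586, -0.0784, 0.3485]
ee_rot: [-0.502, -0.498, 0.498, 0.502]
ft_force: [-0.9, 0.5, -1.1]
width: 0.247
```

```bash
python3 -c "
from mv import *
go(.558,-.0803,.349,-0.01+np.pi/2)
for n in ('side','top'): cv2.imwrite(f'pics/{n}3.png',arm.grab_frame(n))
a=cv2.imread('pics/side3.png');u=proj('side',[.558,-.08,.08])[0].astype(int)
cv2.imwrite('pics/c3.png',cv2.resize(a[u[1]-50:u[1]+50,u[0]-50:u[0]+50],None,fx=6,fy=6,interpolation=2))
b=cv2.imread('pics/side2.png')[170:230,215:275];cv2.imwrite('pics/hole.png',cv2.resize(cv2.convertScaleAbs(b,alpha=1.5),None,fx=8,fy=8,interpolation=2))
"
```

```text
roll option 3.143
roll option 0.0015
roll option -3.1401
t 5.7167 tcp [ 0.5586 -0.0784  0.3485] xyaw 1.5623 Rcols [[0.009, -0.001, -1.0], [1.0, 0.001, 0.009], [0.001, -1.0, 0.001]] q [ 0.008  0.459  0.068  1.823 -0.041  0.862  1.658] shift mm [-1.9 -0.5  0.6]
```

View pics/c3.png

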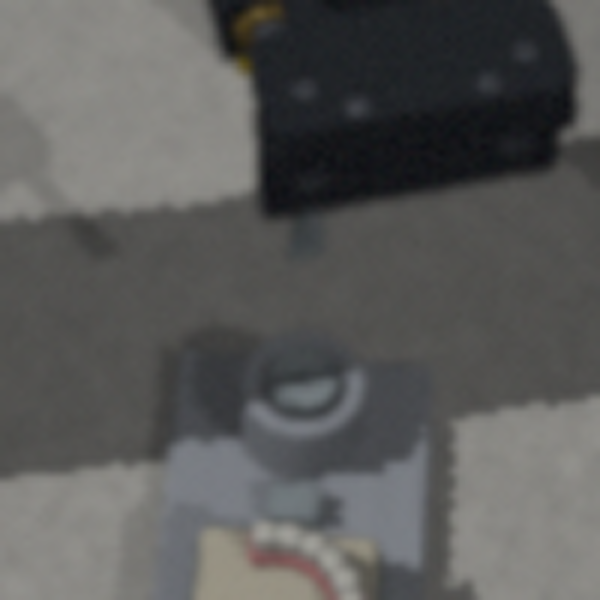

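View pics/hole.png

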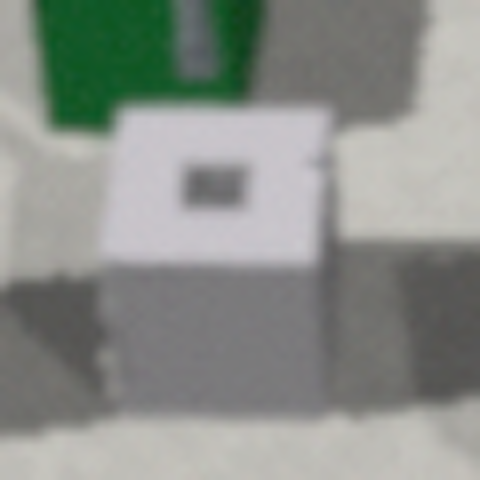

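```bash
python3 -c "
from mv import *
u=proj('side',[.558,-.08,.08])[0].astype(int)
f=lambda a,b:np.array([(a+.5)/6-.5+u[0]-50,(b+.5)/6-.5+u[1]-50])
print('tip pred bottom edges',[ ((proj('side',[.5586+dx,-.0784,.1015])[0]-u+50+.5)*6-.5).round(0) for dx in(-.005,0,.005)])
print('hole',unproj('side',[[215+215/8-.5,170+187/8-.5]],.062))
for c in [(118,105),(335,108),(322,265),(100,262)]: print(unproj('side',[[215+c[0]/8-.5,170+c[1]/8-.5]],.062)[0].round(4))
"
```

```text
tip pred bottom edges [array([292., 264.]), array([309., 261.]), array([326., 258.])]
hole [[0.50038999 0.15523177 0.062     ]]
[0.48   0.1909 0.062 ]
[0.5363 0.1768 0.062 ]
[0.5226 0.1219 0.062 ]
[0.4673 0.1356 0.062 ]
```

Emit:
{"name": "play_rows", "arguments": {
  "series": [
    [0, 0, 0, 0],
    [0, 10, 0, 0],
    [0, 25, 0, 0],
    [0, 40, 0, 0],
    [0, 48, 0, 0],
    [0, 51, 0, 0],
    [0, 51, 0, 0],
    [0, 51, 0, 0],
    [0, 51, 0, 0]
  ]
}}

```text
time_s: 6.57
tool_pos: [0.5592, -0.0801, 0.2984]
ee_rot: [0.503, 0.498, -0.497, -0.502]
ft_force: [0.3, 0.4, -1.1]
width: 0.247
```

```bash
python3 -c "
from mv import *
go(.558,-.0803,.290,-0.01+np.pi/2)
for n in ('side','top'): cv2.imwrite(f'pics/{n}4.png',arm.grab_frame(n))
print(arm.get_state()['ft_force'])
a=cv2.imread('pics/side4.png');u=proj('side',[.558,-.08,.05])[0].astype(int)
cv2.imwrite('pics/c4.png',cv2.resize(cv2.convertScaleAbs(a[u[1]-30:u[1]+30,u[0]-30:u[0]+30],alpha=1.6),None,fx=10,fy=10,interpolation=2))
print([ ((proj('side',[.5580+dx,-.0803,.0505])[0]-u+30+.5)*10-.5).round(0) for dx in(-.005,0,.005)])
"
```

```text
roll option 3.1408
roll option -0.0008
roll option -3.1424
t 6.5667 tcp [ 0.5592 -0.0801  0.2984] xyaw 1.56 Rcols [[0.011, 0.001, -1.0], [1.0, -0.0, 0.011], [-0.0, -1.0, -0.001]] q [ 0.015  0.531  0.063  1.853 -0.046  0.758  1.663] shift mm [-0.2  8.4  1.2]
[-0.38761327  0.60183588 -0.66937181]
[array([280., 312.]), array([307., 306.]), array([334., 301.])]
```

View pics/c4.png

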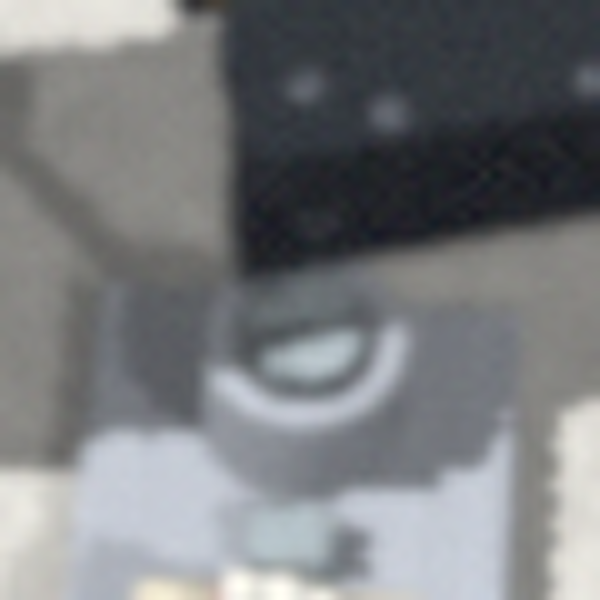

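Emit:
{"name": "play_rows", "arguments": {
  "series": [
    [0, 2, 1, 0],
    [0, 5, 1, 0],
    [0, 7, 1, 0],
    [0, 8, 1, 0],
    [0, 9, 1, 0],
    [0, 10, 1, 0],
    [0, 10, 1, 0],
    [0, 10, 1, 0]
  ]
}}

```text
time_s: 7.33
tool_pos: [0.5578, -0.0801, 0.2877]
ee_rot: [-0.503, -0.497, 0.497, 0.503]
ft_force: [0.3, -0.3, -0.1]
width: 0.247
```

```bash
python3 -c "
from mv import *
go(.558,-.0803,.290,-0.01+np.pi/2)
s=arm.get_state();print(s['ft_force'],s['torque'])
"
```

```text
roll option 3.1408
roll option -0.0008
roll option -3.1424
t 7.3333 tcp [ 0.5578 -0.0801  0.2877] xyaw 1.56 Rcols [[0.011, -0.0, -1.0], [1.0, -0.0, 0.011], [-0.0, -1.0, 0.0]] q [ 0.016  0.546  0.061  1.861 -0.047  0.736  1.664] shift mm [-0.2 -2.3 -0.2]
[ 0.31512907 -0.25113477 -0.0519811 ] [-0.07079445  0.00843607 -0.01964169]
```

Emit:
{"name": "play_rows", "arguments": {
  "series": [
    [0, 0.5, 0, 0],
    [0, 1, 0, 0],
    [0, 1.5, 0, 0],
    [0, 2, 0, 0],
    [0, 2, 0, 0]
  ]
}}

```text
time_s: 7.75
tool_pos: [0.5579, -0.0801, 0.2859]
ee_rot: [0.503, 0.497, -0.497, -0.503]
ft_force: [-0.5, -1.5, 0.6]
width: 0.25
```

Emit:
{"name": "play_rows", "arguments": {
  "series": [
    [0, 0.5, 0, 0],
    [0, 1, 0, 0],
    [0, 1, 0, 0],
    [0, 1, 0, 0]
  ]
}}

```text
time_s: 8.08
tool_pos: [0.558, -0.0801, 0.2854]
ee_rot: [0.503, 0.497, -0.497, -0.502]
ft_force: [-1.7, -0.1, 5.5]
width: 0.247
```

Emit:
{"name": "play_rows", "arguments": {
  "series": [
    [0, 0.5, 0, 0],
    [0, 1, 0, 0],
    [0, 1.5, 0, 0],
    [0, 2, 0, 0],
    [0, 2.5, 0, 0],
    [0, 3, 0, 0],
    [0, 3, 0, 0]
  ]
}}

```text
time_s: 8.67
tool_pos: [0.5581, -0.0801, 0.2827]
ee_rot: [0.503, 0.498, -0.497, -0.502]
ft_force: [-2.8, -0.5, 10.7]
width: 0.247
```

```bash
python3 -c "
from mv import *
go(.558,-.0803,.290,-0.01+np.pi/2)
s=arm.get_state();print(s['ft_force'],s['torque'])
"
```

```text
roll option 3.1407
roll option -0.0009
roll option -3.1425
t 8.6667 tcp [ 0.5581 -0.0801  0.2827] xyaw 1.5599 Rcols [[0.011, 0.001, -1.0], [1.0, -0.0, 0.011], [-0.0, -1.0, -0.001]] q [ 0.017  0.553  0.061  1.863 -0.048  0.725  1.664] shift mm [-0.2 -7.3  0.1]
[-2.776018   -0.53551746 10.67844661] [0.02375892 0.64441666 0.0588658 ]
```

Emit:
{"name": "play_rows", "arguments": {
  "series": [
    [0, 0.5, 0, 0],
    [0, 1, 0, 0],
    [0, 1.5, 0, 0],
    [0, 1.8, 0, 0],
    [0, 1.8, 0, 0]
  ]
}}

```text
time_s: 9.08
tool_pos: [0.5582, -0.0801, 0.2812]
ee_rot: [0.503, 0.498, -0.497, -0.502]
ft_force: [-3.6, -0.3, 12.7]
width: 0.242
```

Emit:
{"name": "play_rows", "arguments": {
  "series": [
    [0, 0, 0, 0.03],
    [0, 0, 0, 0.08],
    [0, 0, 0, 0.14],
    [0, 0, 0, 0.2],
    [0, 0, 0, 0.26],
    [0, 0, 0, 0.32],
    [0, 0, 0, 0.38],
    [0, 0, 0, 0.4],
    [0, 0, 0, 0.4]
  ]
}}

```text
time_s: 9.83
tool_pos: [0.5585, -0.0808, 0.2814]
ee_rot: [0.593, 0.388, -0.387, -0.591]
ft_force: [-2.0, -2.0, 11.5]
width: 0.243
```

```bash
python3 -c "
from mv import *
go(.558,-.0803,.290,-0.01+np.pi/2)
s=arm.get_state();print(s['ft_force'],s['torque'])
"
```

```text
roll option 2.7393
roll option -0.4023
t 9.8333 tcp [ 0.5585 -0.0808  0.2814] xyaw 1.1585 Rcols [[0.401, 0.002, -0.916], [0.916, -0.001, 0.401], [-0.0, -1.0, -0.003]] q [-0.061  0.56   0.165  1.868 -0.131  0.722  1.335] shift mm [ 0.2 -8.6  0.6]
[-2.00574635 -2.00145011 11.47602246] [-0.47198746  0.53829155  0.10026243]
```

Emit:
{"name": "play_rows", "arguments": {
  "series": [
    [0, 0.3, 0, 0.04],
    [0, 0.3, 0, 0.1],
    [0, 0.3, 0, 0.16],
    [0, 0.3, 0, 0.22],
    [0, 0.3, 0, 0.28],
    [0, 0.3, 0, 0.34],
    [0, 0.3, 0, 0.4],
    [0, 0.3, 0, 0.46],
    [0, 0.3, 0, 0.5],
    [0, 0.3, 0, 0.5]
  ]
}}

```text
time_s: 10.67
tool_pos: [0.5585, -0.0809, 0.2811]
ee_rot: [0.67, 0.229, -0.228, -0.669]
ft_force: [-2.2, -2.4, 11.6]
width: 0.243
```

```bash
python3 -c "
from mv import *
go(.558,-.0803,.290,-0.01+np.pi/2)
s=arm.get_state();print(s['ft_force'],s['torque'])
for n in ('side','top'): cv2.imwrite(f'pics/{n}5.png',arm.grab_frame(n))
a=cv2.imread('pics/side5.png');u=proj('side',[.558,-.08,.05])[0].astype(int)
cv2.imwrite('pics/c5.png',cv2.resize(cv2.convertScaleAbs(a[u[1]-30:u[1]+30,u[0]-30:u[0]+30],alpha=1.6),None,fx=10,fy=10,interpolation=2))
"
```

```text
roll option 2.2383
roll option -0.9033
t 10.6667 tcp [ 0.5585 -0.0809  0.2811] xyaw 0.6575 Rcols [[0.792, 0.002, -0.611], [0.611, -0.001, 0.792], [0.001, -1.0, -0.002]] q [-0.158  0.572  0.295  1.874 -0.238  0.727  0.928] shift mm [ 0.  -8.9  0.7]
[-2.2139249  -2.36902571 11.56265904] [-0.59235373  0.68794487  0.0478001 ]
```

View pics/c5.png

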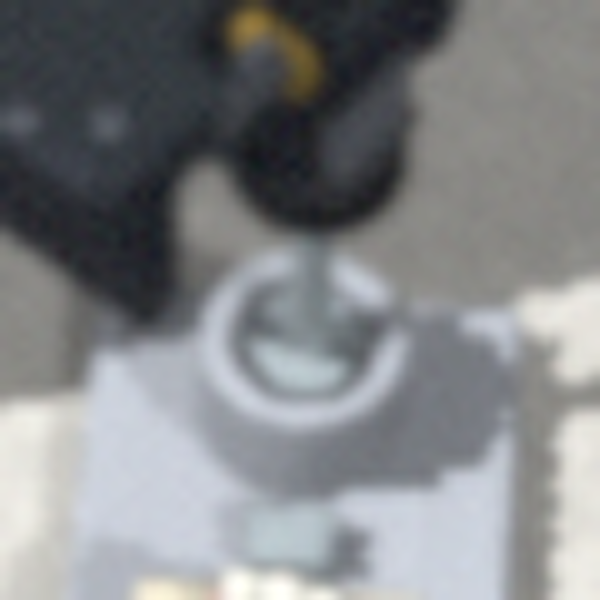

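Emit:
{"name": "play_rows", "arguments": {
  "series": [
    [0, 0.2, 0, 0.04],
    [0, 0.2, 0, 0.1],
    [0, 0.2, 0, 0.16],
    [0, 0.2, 0, 0.22],
    [0, 0.2, 0, 0.28],
    [0, 0.2, 0, 0.32],
    [0, 0.2, 0, 0.36],
    [0, 0.2, 0, 0.36],
    [0, 0.2, 0, 0.36]
  ]
}}

```text
time_s: 11.52
tool_pos: [0.5584, -0.081, 0.2809]
ee_rot: [0.7, 0.106, -0.105, -0.699]
ft_force: [-1.2, -1.5, 12.8]
width: 0.249
```

```bash
python3 -c "
from mv import *
go(.558,-.0803,.290,-0.01+np.pi/2)
s=arm.get_state();print(s['ft_force'],s['torque'])
"
```

```text
roll option 1.8802
roll option -1.2613
t 11.5167 tcp [ 0.5584 -0.081   0.2809] xyaw 0.2995 Rcols [[0.955, 0.002, -0.295], [0.295, -0.001, 0.955], [0.002, -1.0, -0.002]] q [-0.227  0.586  0.388  1.878 -0.316  0.735  0.638] shift mm [-0.2 -9.1  0.8]
[-1.17252474 -1.52522535 12.8329066 ] [-0.64769177  0.82203236  0.03769018]
```

Blade turned 1.26 rad; continue through the play to the stop, watching the moment.

Emit:
{"name": "play_rows", "arguments": {
  "series": [
    [0, 0, 0, 0.03],
    [0, 0, 0, 0.06],
    [0, 0, 0, 0.09],
    [0, 0, 0, 0.12],
    [0, 0, 0, 0.12]
  ]
}}

```text
time_s: 11.93
tool_pos: [0.5584, -0.081, 0.2809]
ee_rot: [0.705, 0.064, -0.062, -0.704]
ft_force: [-2.8, -2.1, 11.2]
width: 0.242
```

```bash
python3 -c "
from mv import *
go(.558,-.0803,.290,-0.01+np.pi/2)
s=arm.get_state();print(s['ft_force'],s['torque'])
"
```

```text
roll option 1.7589
roll option -1.3827
t 11.9333 tcp [ 0.5584 -0.081   0.2809] xyaw 0.1781 Rcols [[0.984, 0.002, -0.177], [0.177, -0.001, 0.984], [0.002, -1.0, -0.002]] q [-0.25   0.591  0.42   1.88  -0.342  0.739  0.54 ] shift mm [-0.2 -9.1  0.8]
[-2.75198069 -2.05260461 11.2460627 ] [-0.70280585  0.7705294   0.08859942]
```

Emit:
{"name": "play_rows", "arguments": {
  "series": [
    [0, 0, 0, 0.02],
    [0, 0, 0, 0.04],
    [0, 0, 0, 0.06],
    [0, 0, 0, 0.06],
    [0, 0, 0, 0.06]
  ]
}}

```text
time_s: 12.35
tool_pos: [0.5584, -0.0811, 0.2809]
ee_rot: [0.706, 0.043, -0.041, -0.705]
ft_force: [-2.1, -2.2, 12.6]
width: 0.246
```

```bash
python3 -c "
from mv import *
go(.558,-.0803,.290,-0.01+np.pi/2)
s=arm.get_state();print(s['ft_force'],s['torque'])
for n in ('side',): cv2.imwrite(f'pics/{n}6.png',arm.grab_frame(n))
a=cv2.imread('pics/side6.png');u=proj('side',[.558,-.08,.05])[0].astype(int)
cv2.imwrite('pics/c6.png',cv2.resize(cv2.convertScaleAbs(a[u[1]-30:u[1]+30,u[0]-30:u[0]+30],alpha=1.6),None,fx=10,fy=10,interpolation=2))
for i in range(5): arm.grab_frame('side'); print(arm.get_state()['torque'][2])
"
```

```text
roll option 1.7003
roll option -1.4413
t 12.35 tcp [ 0.5584 -0.0811  0.2809] xyaw 0.1195 Rcols [[0.993, 0.002, -0.119], [0.119, -0.001, 0.993], [0.002, -1.0, -0.001]] q [-0.261  0.594  0.435  1.88  -0.355  0.741  0.493] shift mm [-0.3 -9.1  0.8]
[-2.06131037 -2.19739277 12.6495043 ] [-0.71007707  0.72125377  0.09437031]
0.005670786620426138
0.053474239141016386
0.0210294532536752
0.01953443978912565
0.012944030453792506
```

View pics/c6.png

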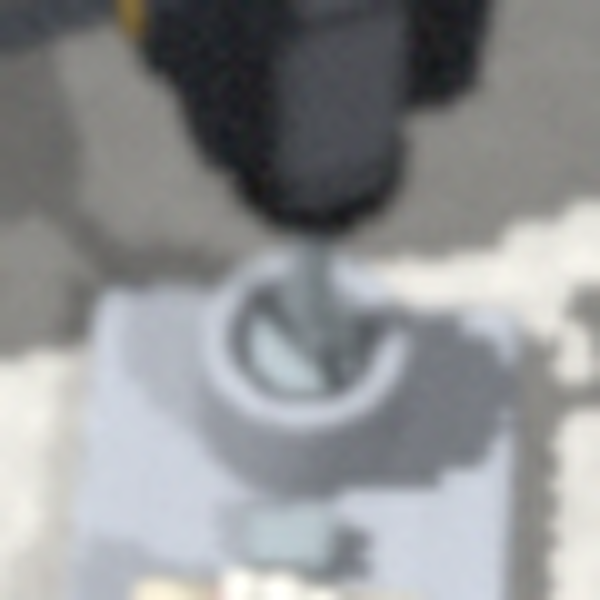

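Emit:
{"name": "play_rows", "arguments": {
  "series": [
    [0, 0, 0, 0.02],
    [0, 0, 0, 0.04],
    [0, 0, 0, 0.06],
    [0, 0, 0, 0.06],
    [0, 0, 0, 0.06]
  ]
}}

```text
time_s: 13.07
tool_pos: [0.5584, -0.0811, 0.2809]
ee_rot: [0.707, 0.022, -0.02, -0.706]
ft_force: [-1.6, -1.8, 13.0]
width: 0.246
```

```bash
python3 -c "
from mv import *
T=[]
for i in range(8): arm.grab_frame('side'); s=arm.get_state();T.append(s['torque'][2])
print(np.round(T,3),np.mean(T),s['ft_force']);go(.558,-.0803,.290,-0.01+np.pi/2)
"
```

```text
[0.01  0.099 0.034 0.038 0.06  0.036 0.036 0.009] 0.04015795642206871 [-2.11591062 -2.62948186 12.78202257]
roll option 1.6403
roll option -1.5013
t 13.4667 tcp [ 0.5584 -0.0811  0.2809] xyaw 0.0595 Rcols [[0.998, 0.002, -0.059], [0.059, -0.001, 0.998], [0.002, -1.0, -0.001]] q [-0.272  0.597  0.45   1.881 -0.369  0.743  0.445] shift mm [-0.3 -9.1  0.8]
```

Emit:
{"name": "play_rows", "arguments": {
  "series": [
    [0, 0, 0, 0.02],
    [0, 0, 0, 0.04],
    [0, 0, 0, 0.04],
    [0, 0, 0, 0.04]
  ]
}}

```text
time_s: 13.8
tool_pos: [0.5583, -0.0811, 0.2809]
ee_rot: [0.707, 0.008, -0.006, -0.707]
ft_force: [-2.9, -1.9, 12.3]
width: 0.246
```

```bash
python3 -c "
from mv import *
T=[]
for i in range(8): im=arm.grab_frame('side'); s=arm.get_state();T.append(s['torque'][2])
print(np.round(T,3),np.mean(T),s['ft_force']);go(.558,-.0803,.290,-0.01+np.pi/2)
cv2.imwrite('pics/side7.png',im)
"
```

```text
[0.053 0.018 0.019 0.011 0.017 0.027 0.079 0.023] 0.030968697045534625 [-2.8476655  -2.48903041 12.1331291 ]
roll option 1.6003
roll option -1.5413
t 14.2 tcp [ 0.5583 -0.0811  0.2809] xyaw 0.0195 Rcols [[1.0, 0.002, -0.02], [0.02, -0.001, 1.0], [0.002, -1.0, -0.001]] q [-0.279  0.599  0.461  1.882 -0.378  0.745  0.412] shift mm [-0.3 -9.1  0.8]
```

```bash
python3 -c "
from mv import *
u=proj('side',[.558,-.08,.05])[0].astype(int)
a=cv2.imread('pics/side7.png')
cv2.imwrite('pics/c7.png',cv2.resize(cv2.convertScaleAbs(a[u[1]-15:u[1]+25,u[0]-22:u[0]+22],alpha=1.8),None,fx=15,fy=15,interpolation=2))
p=unproj('side',np.array([[265,308],[322,382]])/10+u-30-.5,.039);d=p[1]-p[0];print('img6 slot angle',np.arctan2(d[1],d[0]))
"
```

```text
img6 slot angle -1.2210526268684556
```

View pics/c7.png

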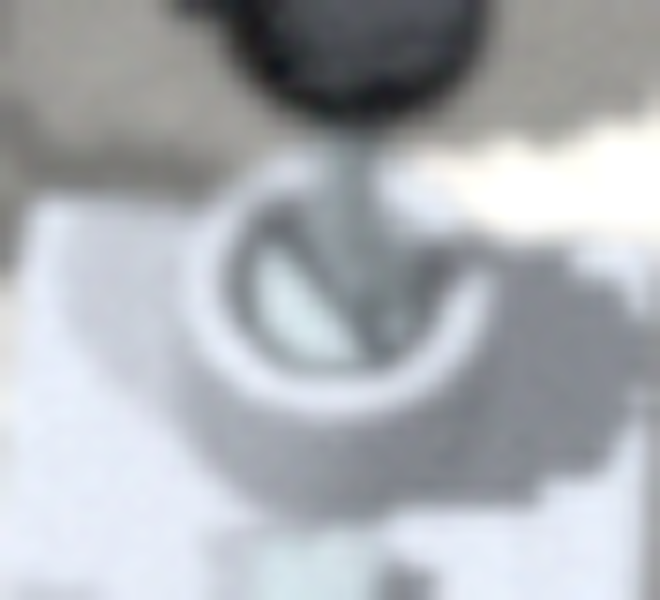

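Emit:
{"name": "play_rows", "arguments": {
  "series": [
    [0, 0, 0, 0.02],
    [0, 0, 0, 0.04],
    [0, 0, 0, 0.06],
    [0, 0, 0, 0.06]
  ]
}}

```text
time_s: 14.53
tool_pos: [0.5583, -0.0811, 0.2809]
ee_rot: [0.707, -0.014, 0.015, -0.707]
ft_force: [-2.1, -1.9, 11.1]
width: 0.249
```

```bash
python3 -c "
from mv import *
T=[]
F=[]
for i in range(8): im=arm.grab_frame('side'); s=arm.get_state();T.append(s['torque']);F.append(s['ft_force'])
print(np.mean(T,0),np.std(T,0),np.mean(F,0));go(.558,-.0803,.290,-0.01+np.pi/2)
cv2.imwrite('pics/side8.png',im)
u=proj('side',[.558,-.08,.05])[0].astype(int)
a=[cv2.imread(f'pics/side{k}.png')[u[1]-15:u[1]+25,u[0]-22:u[0]+22] for k in(6,8)]
cv2.imwrite('pics/c8.png',cv2.resize(cv2.convertScaleAbs(np.hstack(a),alpha=1.8),None,fx=9,fy=9,interpolation=2))
"
```

```text
[-0.65131408  0.78593516  0.01608485] [0.03412725 0.03173321 0.03983081] [-2.38249688 -1.90662173 12.21435003]
roll option 1.5404
roll option -1.6012
t 14.9333 tcp [ 0.5583 -0.0811  0.2809] xyaw -0.0404 Rcols [[0.999, 0.002, 0.04], [-0.04, -0.001, 0.999], [0.002, -1.0, -0.001]] q [-0.29   0.602  0.476  1.882 -0.391  0.748  0.364] shift mm [-0.3 -9.1  0.8]
```

View pics/c8.png

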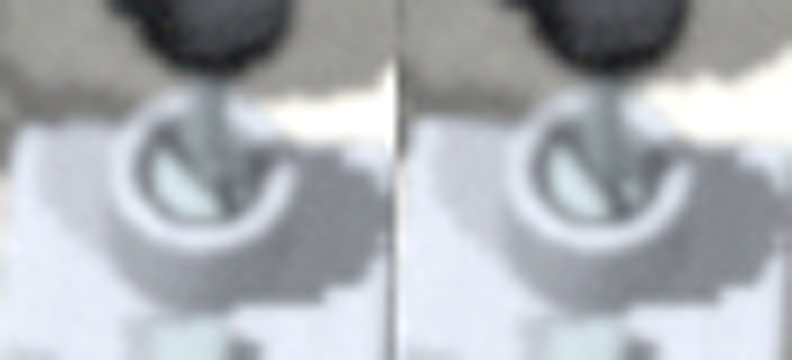

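```bash
python3 -c "
from mv import *
u=proj('side',[.558,-.08,.05])[0].astype(int)
for k in(5,6,7,8):
    g=cv2.cvtColor(cv2.imread(f'pics/side{k}.png'),cv2.COLOR_BGR2GRAY).astype(np.float32)
    # front segment bright region in head: fit half-disc: bright where signed dist beyond slot edge
    best=[]
    xs,ys=np.meshgrid(np.arange(-9,9.1,.5)*1e-3,np.arange(-9,9.1,.5)*1e-3);X=np.c_[xs.ravel(),ys.ravel()];X=X[np.hypot(*X.T)<.0085]
    for (cx,cy) in [(.558,-.0803)]:
      q=proj('side',np.c_[X+[cx,cy],0*X[:,0]+.039]).astype(np.float32);v=cv2.remap(g,q[:,0][None],q[:,1][None],1)[0]
      for a in np.arange(-1.7,.2,.01):
        # front normal (towards -y,-x)
        nrm=np.array([np.sin(a),-np.cos(a)]);d=X@nrm
        s=d>.0021;w=(d>-.002)&(~s)
        best.append((v[s].mean()-v[w].mean()-v[s].std(),a))
    best.sort(reverse=True);print(k,[round(b[1],2) for b in best[:5]],round(best[0][0],1))
"
```

```text
5 [np.float64(-0.55), np.float64(-0.54), np.float64(-0.57), np.float64(-0.59), np.float64(-0.53)] 21.9
6 [np.float64(-1.07), np.float64(-1.1), np.float64(-1.08), np.float64(-1.04), np.float64(-1.11)] 22.3
7 [np.float64(-1.14), np.float64(-1.17), np.float64(-1.2), np.float64(-1.16), np.float64(-1.18)] 21.3
8 [np.float64(-1.25), np.float64(-1.23), np.float64(-1.2), np.float64(-1.22), np.float64(-1.21)] 21.4
```

Emit:
{"name": "play_rows", "arguments": {
  "series": [
    [0, 0, 0, 0.02],
    [0, 0, 0, 0.04],
    [0, 0, 0, 0.05],
    [0, 0, 0, 0.05]
  ]
}}

```text
time_s: 15.27
tool_pos: [0.5583, -0.081, 0.2809]
ee_rot: [0.707, -0.031, 0.033, -0.706]
ft_force: [-1.5, -1.3, 12.5]
width: 0.248
```

```bash
cat > slot.py <<'E'
from mv import *
def slot(g,z=.039):
    g=cv2.cvtColor(g,cv2.COLOR_BGR2GRAY).astype(np.float32);best=[]
    xs,ys=np.meshgrid(np.arange(-9,9.1,.5)*1e-3,np.arange(-9,9.1,.5)*1e-3);X=np.c_[xs.ravel(),ys.ravel()];X=X[np.hypot(*X.T)<.0085]
    q=proj('side',np.c_[X+[.558,-.0803],0*X[:,0]+z]).astype(np.float32);v=cv2.remap(g,q[:,0][None],q[:,1][None],1)[0]
    for a in np.arange(-1.8,.2,.01):
        d=X@np.array([np.sin(a),-np.cos(a)]);s=d>.0021;w=(d>-.002)&(~s)
        best.append((v[s].mean()-v[w].mean()-v[s].std(),a))
    best.sort(reverse=True);return np.mean([b[1] for b in best[:7]])
T=[];F=[];A=[]
for i in range(8): im=arm.grab_frame('side'); s=arm.get_state();T.append(s['torque']);F.append(s['ft_force']);A.append(slot(im))
print(np.mean(T,0),np.mean(F,0),'slot',np.mean(A));go(.558,-.0803,.290,-0.01+np.pi/2)
cv2.imwrite('pics/last.png',im)
E
python3 slot.py
```

```text
[-0.5924861   0.79390691  0.06524524] [-2.53763609 -1.84499137 12.4050246 ] slot -1.2349999999999994
roll option 1.4905
roll option -1.6511
t 15.6667 tcp [ 0.5584 -0.081   0.2809] xyaw -0.0903 Rcols [[0.996, 0.002, 0.09], [-0.09, -0.001, 0.996], [0.002, -1.0, -0.001]] q [-0.3    0.605  0.489  1.883 -0.402  0.75   0.324] shift mm [-0.4 -9.1  0.7]
```

Emit:
{"name": "play_rows", "arguments": {
  "series": [
    [0, 0, 0, -0.05],
    [0, 0, 0, -0.12],
    [0, -1, 0, -0.15],
    [0, -2, 0, -0.15],
    [0, -3, 0, -0.15],
    [0, -4, 0, -0.15],
    [0, -5, 0, -0.15],
    [0, -6, 0, -0.15],
    [0, -6, 0, -0.15]
  ]
}}

```text
time_s: 16.42
tool_pos: [0.5579, -0.0802, 0.2857]
ee_rot: [0.707, 0.021, -0.021, -0.707]
ft_force: [-0.5, -1.0, 3.7]
width: 0.244
```

```bash
python3 slot.py; python3 -c "
import cv2,numpy as np
from h import *
u=proj('side',[.558,-.08,.05])[0].astype(int)
a=[cv2.imread(f'pics/{k}.png')[u[1]-15:u[1]+25,u[0]-22:u[0]+22] for k in('side8','last')]
cv2.imwrite('pics/c9.png',cv2.resize(cv2.convertScaleAbs(np.hstack(a),alpha=1.8),None,fx=9,fy=9,interpolation=2))"
```

```text
[-0.44623273  0.2013522  -0.0125642 ] [-0.42325529 -1.40105611  4.72093063] slot -1.3335714285714282
roll option 1.6408
roll option -1.5008
t 16.8167 tcp [ 0.558  -0.0802  0.2856] xyaw 0.06 Rcols [[0.998, 0.001, -0.06], [0.06, -0.0, 0.998], [0.001, -1.0, -0.0]] q [-0.276  0.589  0.454  1.88  -0.364  0.754  0.44 ] shift mm [ 0.  -4.4 -0.1]
```

View pics/c9.png

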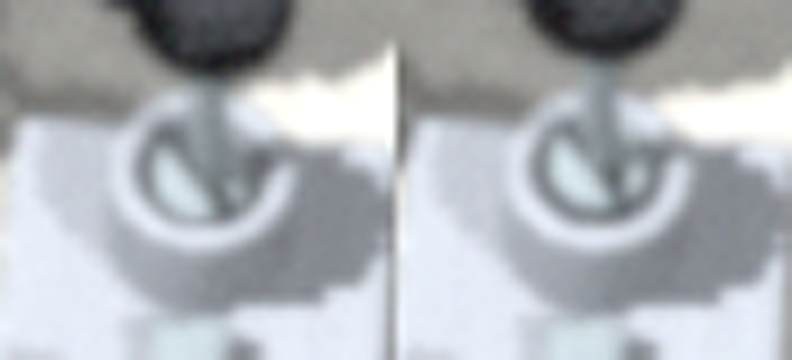

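Emit:
{"name": "play_rows", "arguments": {
  "series": [
    [0, -1, 0, 0],
    [0, -3, 0, 0],
    [0, -6, 0, 0],
    [0, -12, 0, 0],
    [0, -24, 0, 0],
    [0, -40, 0, 0],
    [0, -56, 0, 0],
    [0, -64, 0, 0],
    [0, -65, 0, 0],
    [0, -65, 0, 0],
    [0, -65, 0, 0]
  ]
}}

```text
time_s: 17.73
tool_pos: [0.5575, -0.0798, 0.3499]
ee_rot: [-0.707, -0.021, 0.022, 0.707]
ft_force: [0.3, 0.2, -1.1]
width: 0.246
```

```bash
python3 -c "
from mv import *
go(.5006,.1558,.349,-0.17+np.pi/2)
cv2.imwrite('pics/side9.png',arm.grab_frame('side'))
a=cv2.imread('pics/side9.png');u=proj('side',[.558,-.08,.08])[0].astype(int)
cv2.imwrite('pics/c10.png',cv2.resize(cv2.convertScaleAbs(a[u[1]-40:u[1]+50,u[0]-45:u[0]+45],alpha=1.4),None,fx=6.6,fy=6.6,interpolation=2))
print((proj('side',[.558,-.0803,.102])[0]-u+[45,40])*6.6)
"
```

```text
roll option 1.801
roll option -1.3406
t 17.7333 tcp [ 0.5575 -0.0798  0.3499] xyaw 0.0602 Rcols [[0.998, -0.001, -0.06], [0.06, 0.0, 0.998], [-0.001, -1.0, 0.0]] q [-0.318  0.496  0.505  1.844 -0.304  0.88   0.392] shift mm [-42.6   1.1 238.6]
[303.38573241 223.67997453]
```

View pics/c10.png

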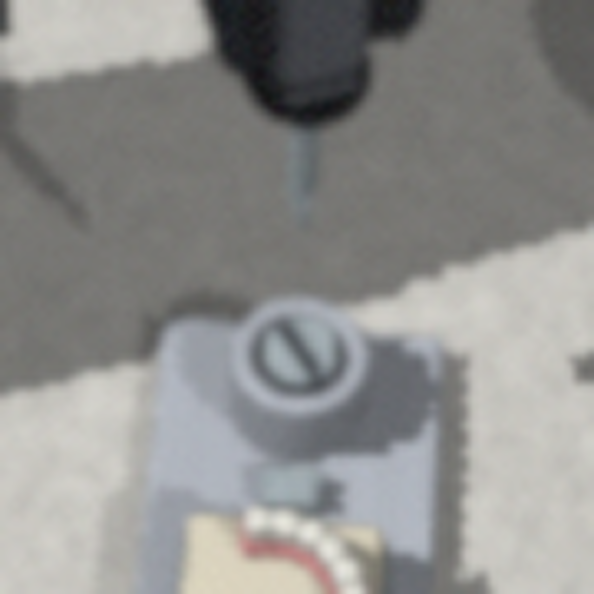

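```bash
python3 -c "
from screw import *
g=cv2.cvtColor(cv2.imread('pics/side9.png'),cv2.COLOR_BGR2GRAY)
for z in (.038,.041,.043): print(z,head(g,'side',[.5578,-.0802],z))
"
```

```text
0.038 (array([ 0.5585208 , -0.07815138, -1.29144175]), np.float64(-47.061633881232865))
0.041 (array([ 0.55800766, -0.07991618, -1.29521643]), np.float64(-46.94136612545475))
0.043 (array([ 0.55768085, -0.08109676,  1.84632946]), np.float64(-46.852444189735394))
```

```bash
python3 -c "
from screw import *
for k in ('side0','side2','side9'):
    g=cv2.cvtColor(cv2.imread(f'pics/{k}.png'),cv2.COLOR_BGR2GRAY)
    f=fit(g,'side',[.5575,-.080]); h=head(g,'side',f[0])
    print(k,f,h)
"
```

```text
side0 (array([ 0.55748275, -0.07985952]), np.float64(-19.631134033203125)) (array([ 0.55753804, -0.08022464, -0.00425435]), np.float64(-37.31132049241606))
side2 (array([ 0.55743891, -0.08004342]), np.float64(-24.24514389038086)) (array([ 0.55755453, -0.0801624 , -0.00660091]), np.float64(-38.87578352618242))
side9 (array([ 0.55749594, -0.08005695]), np.float64(-27.65212631225586)) (array([ 0.55767805, -0.08110377, -1.29511879]), np.float64(-46.85405737600772))
```

Emit:
{"name": "play_rows", "arguments": {
  "series": [
    [0, 0, 5, -0.03],
    [-2, 0, 15, -0.1],
    [-6, 0, 35, -0.2],
    [-11, 0, 62, -0.32],
    [-16, 0, 90, -0.44],
    [-21, 0, 118, -0.56],
    [-26, 0, 146, -0.68],
    [-31, 0, 174, -0.8],
    [-36, 0, 202, -0.92],
    [-40, 0, 224, -1.04],
    [-42, 0, 235, -1.16],
    [-42.5, 0, 238.5, -1.27],
    [-42.5, 0, 238.5, -1.34],
    [-42.5, 0, 238.5, -1.34],
    [-42.5, 0, 238.5, -1.34],
    [-42.5, 0, 238.5, -1.34],
    [-42.5, 0, 238.5, -1.34]
  ]
}}

```text
time_s: 19.2
tool_pos: [0.5011, 0.1552, 0.3503]
ee_rot: [0.541, 0.455, -0.455, -0.541]
ft_force: [-0.1, -0.6, -0.7]
width: 0.247
```

```bash
python3 -c "
from mv import *
go(.5006,.1558,.249,-0.17+np.pi/2)
for n in ('side','top'): cv2.imwrite(f'pics/{n}10.png',arm.grab_frame(n))
a=cv2.imread('pics/side10.png')
cv2.imwrite('pics/c11.png',cv2.resize(cv2.convertScaleAbs(a[150:230,205:285],alpha=1.4),None,fx=7,fy=7,interpolation=2))
print([(proj('side',P)[0]-[205,150])*7 for P in ([.5006,.1558,.102],[.5004,.1552,.062])])
from screw import *
for k in ('top','side'):
    g=cv2.cvtColor(cv2.imread(f'pics/{k}10.png'),cv2.COLOR_BGR2GRAY)
    f=fit(g,k,[.5575,-.080]); h=head(g,k,f[0]);print(k,f,h)
"
```

```text
roll option 3.1392
roll option -0.0024
roll option -3.144
t 19.2 tcp [0.5011 0.1552 0.3503] xyaw 1.3984 Rcols [[0.172, -0.0, -0.985], [0.985, -0.0, 0.172], [-0.0, -1.0, 0.0]] q [-0.505  0.396  0.149  1.926 -0.078  0.825  1.083] shift mm [  0.5 101.3   0.5]
[array([246.1023167 , 202.87723778]), array([254.67551453, 300.1948274 ])]
top (array([ 0.55833026, -0.08061013]), np.float64(-55.046058654785156)) (array([ 0.55844485, -0.08010639,  1.88587989]), np.float64(-95.86575482617673))
side (array([ 0.55753057, -0.07966557]), np.float64(-21.959991455078125)) (array([ 0.55767845, -0.08110385,  1.85097984]), np.float64(-42.27710140019657))
```

View pics/c11.png

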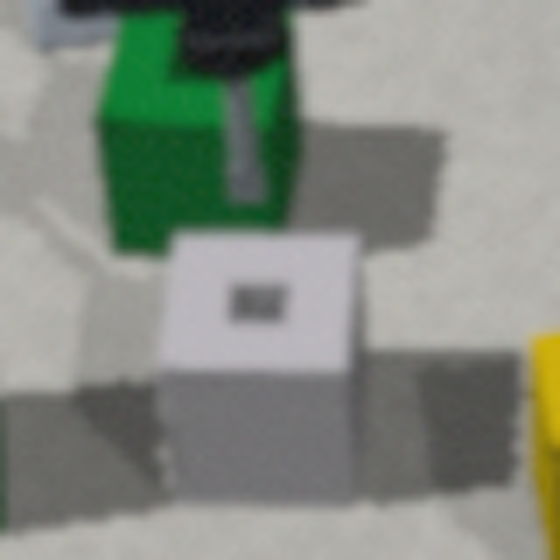

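Emit:
{"name": "play_rows", "arguments": {
  "series": [
    [0.3, 5, 0.3, 0],
    [0.3, 18, 0.3, 0],
    [0.3, 30, 0.3, 0],
    [0.3, 36, 0.3, 0],
    [0.3, 40, 0.3, 0],
    [0.3, 45, 0.3, 0],
    [0.3, 50, 0.3, 0],
    [0.3, 50, 0.3, 0]
  ]
}}

```text
time_s: 19.97
tool_pos: [0.5006, 0.1558, 0.2997]
ee_rot: [-0.541, -0.455, 0.456, 0.541]
ft_force: [-0.2, 0.3, -1.3]
width: 0.249
```

Emit:
{"name": "play_rows", "arguments": {
  "series": [
    [0, 6, 0, 0],
    [0, 14, 0, 0],
    [0, 22, 0, 0],
    [0, 30, 0, 0],
    [0, 38, 0, 0],
    [0, 44, 0, 0],
    [0, 48, 0, 0],
    [0, 49, 0, 0],
    [0, 49, 0, 0]
  ]
}}

```text
time_s: 20.72
tool_pos: [0.5008, 0.1558, 0.2511]
ee_rot: [-0.541, -0.455, 0.456, 0.541]
ft_force: [-0.8, -0.5, -0.7]
width: 0.244
```

Emit:
{"name": "play_rows", "arguments": {
  "series": [
    [0, 0.5, 0, 0],
    [0, 1, 0, 0],
    [0, 1.5, 0, 0],
    [0, 2, 0, 0],
    [0, 2, 0, 0]
  ]
}}

```text
time_s: 21.13
tool_pos: [0.5008, 0.1558, 0.2495]
ee_rot: [0.541, 0.456, -0.455, -0.541]
ft_force: [1.0, 0.3, -1.0]
width: 0.246
```

Emit:
{"name": "play_rows", "arguments": {
  "series": [
    [0, 0.3, 0, 0],
    [0, 0.6, 0, 0],
    [0, 0.6, 0, 0]
  ]
}}

```text
time_s: 21.38
tool_pos: [0.5008, 0.1558, 0.2489]
ee_rot: [0.541, 0.456, -0.455, -0.541]
ft_force: [0.3, -0.4, 0.1]
width: 0.245
```

Just at the resting height; release gently and lift away.

Emit:
{"name": "play_rows", "arguments": {
  "series": [
    [0, 0.3, 0, 0],
    [0, 0.3, 0, 0],
    [0, 0.3, 0, 0],
    [0, 0.3, 0, 0],
    [0, 0.3, 0, 0],
    [0, 0.3, 0, 0],
    [0, 0.3, 0, 0]
  ],
  "gripper": 60
}}

```text
time_s: 21.97
tool_pos: [0.5008, 0.1558, 0.2485]
ee_rot: [0.541, 0.456, -0.456, -0.541]
ft_force: [-0.0, -1.1, -0.6]
width: 0.598
```

Emit:
{"name": "play_rows", "arguments": {
  "series": [
    [0, -5, 0, 0],
    [0, -15, 0, 0],
    [0, -35, 0, 0],
    [0, -60, 0, 0],
    [0, -90, 0, 0],
    [0, -120, 0, 0],
    [0, -135, 0, 0],
    [0, -140, 0, 0],
    [0, -140, 0, 0]
  ]
}}

```text
time_s: 22.72
tool_pos: [0.5011, 0.1559, 0.3903]
ee_rot: [0.541, 0.457, -0.454, -0.541]
ft_force: [0.1, 0.9, 0.5]
width: 0.599
```

Emit:
{"name": "play_rows", "arguments": {
  "series": [
    [3, 0, 3, 0],
    [15, 0, 10, 0],
    [40, 0, 20, 0],
    [70, 0, 35, 0],
    [100, 0, 50, 0],
    [130, 0, 65, 0],
    [160, 0, 80, 0],
    [180, 0, 90, 0],
    [190, 0, 95, 0],
    [190, 0, 95, 0],
    [190, 0, 95, 0],
    [190, 0, 95, 0]
  ]
}}

```text
time_s: 23.72
tool_pos: [0.4403, 0.3571, 0.3879]
ee_rot: [0.542, 0.454, -0.455, -0.541]
ft_force: [-0.0, -0.1, -0.0]
width: 0.597
```

```bash
python3 -c "
from screw import *
s=arm.get_state();print(s['time_s'],s['tool_pos'],s['width'],np.abs(s['qvel']).max())
for n in ('side','top'): cv2.imwrite(f'pics/{n}11.png',arm.grab_frame(n))
for k in ('top','side'):
    g=cv2.cvtColor(cv2.imread(f'pics/{k}11.png'),cv2.COLOR_BGR2GRAY)
    f=fit(g,k,[.5575,-.080]); h=head(g,k,f[0]);print(k,f,h)
"
```

```text
23.7167 [0.44032931 0.35714876 0.38792491] 0.5966928111299517 0.01074236118336034
top (array([ 0.55833022, -0.08061029]), np.float64(-54.04821014404297)) (array([ 0.55844874, -0.08010684,  1.87934539]), np.float64(-95.25597741136977))
side (array([ 0.55748522, -0.07986009]), np.float64(-20.297653198242188)) (array([ 0.55767819, -0.08110361,  1.85220552]), np.float64(-41.02470354922147))
```

View pics/side11.png

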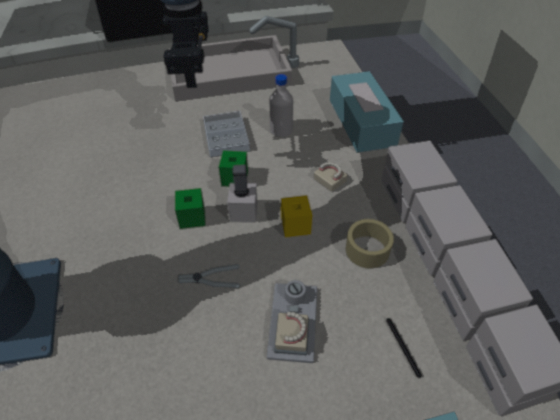

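View pics/top11.png

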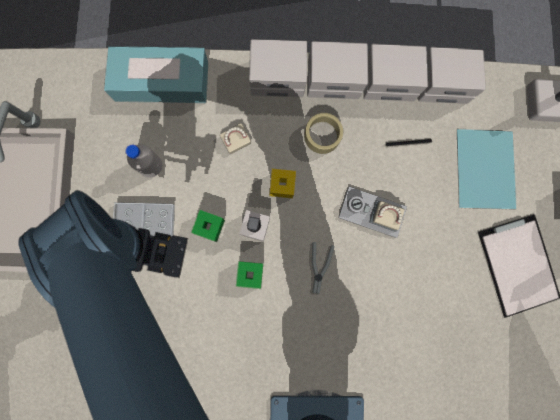

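```bash
python3 -c "
import cv2,numpy as np
a=[cv2.imread(f'pics/{k}.png')[272:312,272:318] for k in('side0','side11')]
b=[cv2.imread(f'pics/{k}.png')[184:224,334:380] for k in('top0','top11')]
c=[cv2.imread(f'pics/{k}.png')[155:225,210:270] for k in('side0','side11')]
cv2.imwrite('pics/cmp.png',cv2.resize(cv2.convertScaleAbs(np.vstack([np.hstack(a),np.hstack(b)]),alpha=1.5),None,fx=7,fy=7,interpolation=2))
cv2.imwrite('pics/cmp2.png',cv2.resize(cv2.convertScaleAbs(np.hstack(c),alpha=1.5),None,fx=6,fy=6,interpolation=2))"
```

```text
(no output)
```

View pics/cmp.png

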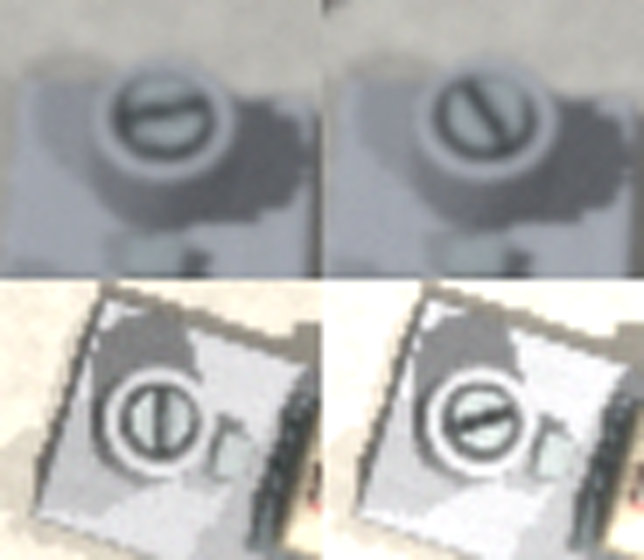

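View pics/cmp2.png

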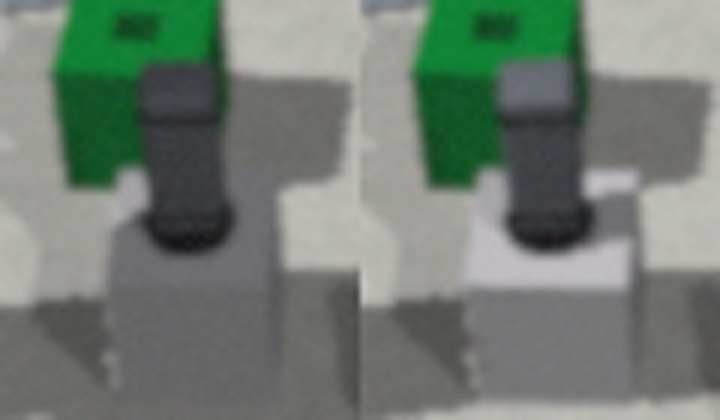

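```bash
python3 -c "
from screw import *
# head-only: fit centre (image shift) by maximizing inner-vs-gap contrast, excluding sectors near either slot
def ex(t): 
    ok=np.ones_like(t,bool)
    for a in(0,-1.28): ok&=np.abs(np.sin(t-a))>.45
    return ok
t=th[ex(th)]
for ks in (('side',('side0','side2','side9','side11')),('top',('top0','top2','top11'))):
  for k in ks[1]:
    g=cv2.cvtColor(cv2.imread(f'pics/{k}.png'),cv2.COLOR_BGR2GRAY).astype(np.float32)
    C=lambda x,y,r:np.c_[x+r*np.cos(t),y+r*np.sin(t),0*t+.043]
    def c(p):
        i=np.mean([samp(g,ks[0],C(*p,r)) for r in(.0075,.0085,.0092)]);o=np.mean([samp(g,ks[0],C(*p,r)) for r in(.0108,.0115,.012)])
        return o-i
    r=minimize(c,[.5577,-.0803],method='Nelder-Mead',options=dict(initial_simplex=[[.5577,-.0803],[.5597,-.0803],[.5577,-.0783]]))
    print(k,r.x.round(5),round(r.fun,1))
"
```

```text
side0 [ 0.55758 -0.08061] -14.5
side2 [ 0.55753 -0.08057] -14.7
side9 [ 0.55758 -0.08103] -20.3
side11 [ 0.55748 -0.081  ] -18.2
top0 [ 0.55841 -0.08028] -51.0
top2 [ 0.55846 -0.08025] -57.5
top11 [ 0.55853 -0.0801 ] -52.4
```

```bash
python3 -c "
from bench import arm
print(arm.sign_off())"
```

```text
the job is handed in; nothing more can be done
None
```

The lock screw is turned to its stop and has sprung back up locked, and the driver is upright in the white block. I handed the job in at about 24 s of the 72 s; no verdict was reported.

**What I did:** I gripped the driver on its flats, with a reading of about 21.7 mm against the 22 mm handle. The blade dropped into the slot, and I pressed the screw about 4 mm. I then turned clockwise until the moment rose from about 0.03–0.04 to about 0.065 N m and the slot stopped moving. The push read about 13 N at most. I eased back within the blade's play, lifted, returned the driver and moved the arm clear.

**Last checks:**
- **Turn:** the slot now sits about 1.25–1.28 rad clockwise of where it started, seen in both cameras.
- **Spring-up:** the blade met the slot bottom at the same tool height as before turning, to within about 0.2 mm.
- **Driver:** it looks upright in its block, in the same place as in the first picture.
- **Rest of the bench:** the other things look unmoved by eye in both pictures. The arm touches nothing.

**Checks that disagreed:**
- **Screw height:** the side-camera fits put the screw head 0.4–0.9 mm off its first position, which could mean it sits about 0.5–1.5 mm low. The top camera shows only about 0.2 mm. I took this as fitting error, because a screw still down would show about 2.7 mm and the contact height says it is fully up.
- **Blade lag:** the blade led the slot by about 0.36 rad instead of the stated 0.2, so I turned the driver about 1.65 rad to reach the stop.

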